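# Hold the stray game case over its free rack slot

### The job

One game case stands apart in the phone stand: lift it out, carry it over the glass tumbler, and hold it upright just above the rack's empty slot, centred and lined up so that it could be lowered straight in, with its lower edge about a finger's width (roughly 15 mm) above the tops of the rack's dividers. Do not let it touch the rack or the cases already in it, and leave everything else where it is. Finish while still holding the case there, motionless in the gripper, so that I can check the fit before it goes in.

Things in the scene. Friction and masses are not known exactly. Their poses are not given: they have to be found in the camera images.
- game_case: the plastic game case to be moved, a plain grey flat box with a paper sleeve, 190 mm long (its x axis), 14 mm thick (y), 135 mm tall (z up), about 0.11 kg; origin at the centre of its underside. At the start it stands upright on its long edge in the phone stand's groove, which it overhangs by 50 mm at each end; its top edge is then 147 mm above the console top. Either end may face either way in the slot
- phone_stand: dark hard silicone phone stand fixed to the console, foot 90 mm (x, along the groove) by 76 mm (y), open-ended groove 18 mm wide with its floor 12 mm above the console; the wall on its -y side rises to 37 mm, the back on its +y side to 60 mm above the console; origin at the centre of its underside, z up. It may stand to the robot's left or right, turned
- rack: light wooden rack fixed to the console, foot 170 mm (x, along the slots) by 172 mm (y) and 12 mm thick, with five parallel dividers 160 mm long whose flat tops are 55 mm above the console, making four slots 38 mm apart centre to centre (at y = -57, -19, 19 and 57 mm); each slot is 18 mm wide below 40 mm and 24 mm wide at its mouth. Three slots hold cases, one is empty. Origin at the centre of its underside, z up. It stands on the other side of the tumbler from the phone stand
- free_slot: thin cork strip 150 x 15 x 1 mm on the floor of the empty slot, 12 mm above the console; origin at the centre of its underside, x along the slot, z up
- slot_mouth (a point): centre of the mouth of the empty slot, level with the divider tops (55 mm above the console); x along the slot, y across it, z up
- tumbler: clear glass tumbler, 76 mm across the rim, 90 mm tall, standing loose between the phone stand and the rack; origin at the centre of its underside
- key_dish: round steel dish with keys, 110 mm across, 22 mm tall, loose; origin at the centre of its underside
- remote: white remote control lying flat, 160 mm (x) x 44 mm (y) x 18 mm, loose; origin at the centre of its underside
- rack_case_a: one of the three identical cases standing upright in the rack, loose in its slot, 190 mm long (its x axis), 14 mm thick (y), 135 mm tall (z up); origin at the centre of its underside, tops 147 mm above the console
- rack_case_b: one of the three identical cases standing upright in the rack, loose in its slot, 190 mm long (its x axis), 14 mm thick (y), 135 mm tall (z up); origin at the centre of its underside, tops 147 mm above the console
- rack_case_c: one of the three identical cases standing upright in the rack, loose in its slot, 190 mm long (its x axis), 14 mm thick (y), 135 mm tall (z up); origin at the centre of its underside, tops 147 mm above the console
There are look-alikes about, which are no part of the job. What is shaped like the game_case but green or orange is not meant.

How it is judged (in metres and radians):
On the way, in this order (a step that is already met when the one before it is completed fails the run):
1. the case is lifted out of the phone stand, its lower edge above the stand's back (z of game_case in the frame of phone_stand above 0.062 m and contact force between game_case and the fingers above 0.5 N), for 0.05 s.
2. the case is carried over the tumbler: above its rim, with the middle of the case within 100 mm of the tumbler's axis (horizontal distance between game_case and tumbler below 0.1 m and z of game_case in the frame of tumbler above 0.091 m and contact force between game_case and the fingers above 0.5 N), for 0.05 s.
At the end, for the whole second after the job is handed in: the case hangs still in the fingers over the empty slot: its underside 3 to 30 mm above the divider tops, centred within 5 mm across and 15 mm along the slot, turned less than 0.07 rad (4 deg) from the slot and tilted less than 0.07 rad, touching neither the rack nor the other cases (x of game_case in the frame of slot_mouth between -0.015 and 0.015 m and y of game_case in the frame of slot_mouth between -0.005 and 0.005 m and z of game_case in the frame of slot_mouth between 0.003 and 0.03 m and angle between the x axis of game_case and the x axis of slot_mouth, either way round below 0.07 rad and angle between game_case's own z axis and vertical below 0.07 rad and linear speed of game_case below 0.02 m/s and contact force between game_case and the fingers above 0.5 N and contact force between game_case and rack below 0.05 N and contact force between game_case and rack_case_a below 0.05 N and contact force between game_case and rack_case_b below 0.05 N and contact force between game_case and rack_case_c below 0.05 N); the arm keeps its last pose, push and grip.
It fails at once if the case touches the rack or a case in it (contact force between game_case and rack above 0.5 N or contact force between game_case and rack_case_a above 0.5 N or contact force between game_case and rack_case_b above 0.5 N or contact force between game_case and rack_case_c above 0.5 N).
It fails at once if the tumbler is shifted more than 20 mm or tipped (distance of tumbler from where it was at the start of the episode above 0.02 m or angle between tumbler's own z axis and vertical above 0.3 rad).
It fails at once if the dish or the remote is shifted more than 20 mm (distance of any of key_dish, remote from where it was at the start of the episode above 0.02 m).
It fails at once if a case in the rack is shifted more than 20 mm (distance of any of rack_case_a, rack_case_b, rack_case_c from where it was at the start of the episode above 0.02 m).
It also fails if it takes over 48 s, if anything falls off the work surface, if the arm or the gripper's body presses on something with over 40 N, if the wrist force passes 120 N, or if a joint passes its speed limit or range.

### The arm

A 6-joint arm with a two-finger parallel gripper is mounted at the origin on the work surface. World frame = base frame: x ahead of the robot, y to its left, z up, the work surface at z = 0. Lengths are in m, angles in degrees, forces in N, time in s.
With the tool pointing down it reaches from about 0.3 to 0.875 m from the base axis. Payload 6.4 kg.
Tool frame: the origin (TCP) lies at the very end of the fingers, on their centre line; the grasp point (between the pads) lies 19 mm behind it (bot.grip_depth is the distance from the TCP to the grasp point, in m); z points along the fingers, y is the line along which they close (so a half turn about z gives the same grasp; the last joint's range is limited). The gripper opens to 85 mm and grips with 20 to 120 N. Pads are 22 mm wide; open, the fingers measure 114 mm over their backs; the gripper's body (76 mm by 85 mm) begins 54 mm behind the grasp point. The pads swing forward as they close: fully open they stand 13 mm farther back than shut.
Start: joints at [-76.736, 10.359, 92.074, -0, 77.567, -11.82], TCP at [0.244, -0.521, 0.231] pointing down, gripper open.
Joint ranges: [-171.53, 171.53], [-51.25, 118.39], [17.06, 147.69], [-65.23, 245.23], [0, 150.52], [-178.68, 178.68]. Speed limits (degrees/s): [147.25, 147.25, 172.46, 180, 180, 180].

### API

Orientations are given as [roll, pitch, yaw] about the fixed x, y, z axes, in that order (R = Rz(yaw) Ry(pitch) Rx(roll)).
In Python, from workcell import bot gives the robot as it stands. Calls block until the motion is done:
- bot.goto(position, orientation): joint-space move of the TCP to a pose.
- bot.move_l(position, ori=None, velocity=0.15, f_stop=None): straight line of the TCP; ori=None keeps the orientation; velocity is the mean speed in m/s. With f_stop (N) it stops when the force on the tool has changed by that much, and returns True; else False.
- bot.movej(angles): joint-space move.
- bot.gripper_open() and bot.close(grip_force=None): open the fingers fully, or close them until they stop; grip_force is the grip in N (None keeps the last).
- bot.wait(seconds).
- bot.solve_ik(position, orientation): joint angles nearest the present ones, or None.
- bot.state(): the state.
- bot.snapshot(name): name is "side" or "top" or "wrist"; returns a dict with "pixels" (400x640x3 uint8, red, green, blue), "vertical_fov" (degrees; the focal length in pixels is half the picture's height over the tangent of half this angle, whatever the lens; pixels are square), "cx", "cy" (the principal point, pixels), "R" (3x3) and "t" (3): a world point X has camera coordinates R X + t; the wrist camera has in their place "mount" (4x4, takes a point from camera to tool coordinates, whose origin is the TCP and whose axes are the flange's). Camera axes: x right, y down, z forward; pixel columns grow to the right and rows downward; lengths in m; the calibration is good to about 2 mm. A picture is of the moment at which its call begins: read the wrist's pose just before it. There is no depth.
A pose or a line that the arm cannot do raises bot.IKError and nothing moves.
- bot.close_job(): hands the job in; it is judged then, once.
Trained networks look in a picture, given as the dict that the camera call returned (one of the last four; its "shot" number tells which), for a name from the list of things; names that differ only in an ending like _2 or _b are one class to them, and where a whole thing is asked for, a point or a joint stands for the part that bears it (a point fixed in the world has none). Each returns a list of dicts, best first, with "p" (0 to 1); they miss things now and then, are a little off and sometimes report something else, mostly with a low value. They report only what shows in the picture. A call takes as long as a camera call. They do not tell look-alikes from the thing itself.
- bot.find_in(picture, label): "at" ([column, row] in pixels, amid what is visible of it).
- bot.trace(picture, label): "region" (400x640 bool, what is visible of it) and "at" ([column, row] in pixels, amid what is visible of it).
The state is a dict: "time": time; "joints": joint angles; "dq": joint speeds; "joint_torque": joint torques, N m; "position": TCP position; "tool_rot": TCP orientation; "force": force on the tool from outside, world axes, zero at the start; "wrist_torque": the same for the moment, N m; "width": opening from 0.0 (shut) to 1.0 (fully open); "finger_force": force on a finger pad.
Only numpy, scipy, OpenCV 4.12 (cv2) and the standard library are available. Lean on these libraries where they do the work, as an engineer would, in place of code of your own. Each camera call takes 0.05 s, during which the arm holds its last target. There are 200 camera calls.

## Working session

There is one attempt and no reset: what is moved stays moved. The work goes in short steps, each a Python script; the robot and the scene stay as the last script left them, time stands still between calls to the robot, and variables do not carry over. Pictures are saved under pics/ and viewed, at most 10 in all, crops included, and the job is handed in when it is done.

```bash
ls; mkdir -p pics; python3 - <<'E'
from workcell import bot
import cv2,numpy as np
for n in ["top","side"]:
    s=bot.snapshot(n); cv2.imwrite(f"pics/{n}0.png",s["pixels"][:,:,::-1])
    print(n,s["vertical_fov"],s["cx"],s["cy"],np.round(s["R"],4).tolist(),np.round(s["t"],4).tolist())
    for l in ["game_case","phone_stand","rack","free_slot","tumbler","rack_case_a","key_dish","remote"]:
        print(l,[(np.round(d["at"]).tolist(),round(d["p"],2)) for d in bot.find_in(s,l)])
E
```

```text
pics
top 47.105331016187435 314.2765992790576 202.6021917882487 [[-0.0298, -0.9995, -0.0039], [-0.9963, 0.03, -0.0806], [0.0807, 0.0015, -0.9967]] [0.1012, 0.5634, 1.062]
game_case [([161.0, 140.0], 0.95), ([143.0, 249.0], 0.88), ([214.0, 206.0], 0.67), ([468.0, 218.0], 0.25)]
phone_stand [([234.0, 207.0], 0.65)]
rack [([440.0, 221.0], 0.95)]
free_slot [([234.0, 208.0], 0.6), ([444.0, 223.0], 0.47)]
tumbler [([341.0, 205.0], 0.82), ([214.0, 207.0], 0.48)]
rack_case_a [([487.0, 211.0], 0.83), ([470.0, 215.0], 0.78), ([508.0, 207.0], 0.68)]
key_dish [([329.0, 158.0], 0.95)]
remote [([350.0, 269.0], 0.79)]
side 43.02299356625465 319.00351755044625 204.42247478153882 [[-0.9897, -0.1428, 0.0093], [-0.0872, 0.5504, -0.8303], [0.1135, -0.8226, -0.5572]] [0.5577, 0.0617, 1.2628]
game_case [([297.0, 258.0], 0.96), ([212.0, 304.0], 0.9), ([338.0, 338.0], 0.65)]
phone_stand [([307.0, 286.0], 0.74)]
rack [([344.0, 166.0], 0.6)]
free_slot []
tumbler [([324.0, 199.0], 0.74)]
rack_case_a [([342.0, 114.0], 0.93), ([338.0, 112.0], 0.81), ([347.0, 136.0], 0.66)]
key_dish [([269.0, 209.0], 0.63)]
remote [([380.0, 210.0], 0.95)]
```

View pics/top0.png

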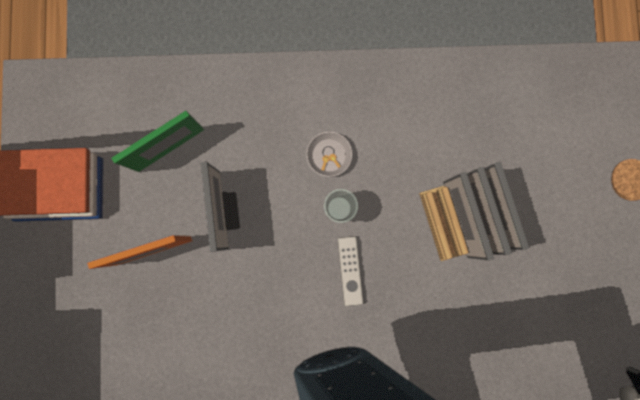

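View pics/side0.png

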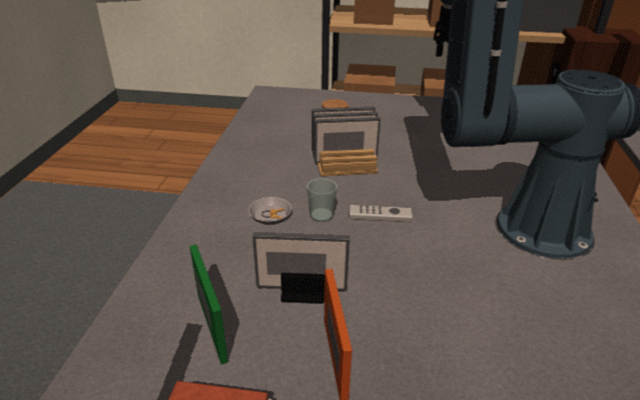

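The candidates in the top picture are the grey case in the stand at (212,207), the green one at (158,141), the orange one at (140,252), and the rack's grey ones at (470,215), (487,211) and (508,207). I choose the grey case in the dark stand. The empty slot is the rack's tumbler-side one, near (444,223).

```bash
cat > h.py <<'E'
from workcell import bot
import cv2,numpy as np
from scipy.spatial.transform import Rotation as Ro
def cam(name):
    st=bot.state(); s=bot.snapshot(name)
    f=200/np.tan(np.radians(s["vertical_fov"])/2)
    s["K"]=np.array([[f,0,s["cx"]],[0,f,s["cy"]],[0,0,1]])
    if "mount" in s:
        T=np.eye(4);T[:3,:3]=Ro.from_euler("xyz",st["tool_rot"],degrees=True).as_matrix();T[:3,3]=st["position"]
        E=np.linalg.inv(T@s["mount"]); s["R"],s["t"]=E[:3,:3],E[:3,3]
    s["R"]=np.array(s["R"]);s["t"]=np.array(s["t"])
    return s
def unp(s,px,z):
    C=-s["R"].T@s["t"]; d=s["R"].T@np.linalg.solve(s["K"],[px[0],px[1],1.])
    return C+d*(z-C[2])/d[2]
def proj(s,X):
    c=(s["R"]@np.atleast_2d(X).T).T+s["t"]; p=(s["K"]@c.T).T
    return p[:,:2]/p[:,2:]
E
python3 - <<'E'
from h import *
s=cam("top")
for n,px,z in [("case a",(205,164),.147),("case b",(214,250),.147),("tumb",(341,206),.09),("dish",(330,154),.02),("remote",(350,270),.018),("div1 a",(424,190),.055),("div1 b",(445,259),.055),("rc3 a",(498,165),.147),("rc3 b",(524,248),.147),("rc1 b",(490,258),.147),("rc1 a",(462,175),.147)]:
    print(n,np.round(unp(s,px,z),3))
print(np.round(bot.snapshot("wrist")["mount"],3).tolist(),bot.state()["tool_rot"])
E
```

```text
case a [0.645 0.312 0.147]
case b [0.464 0.295 0.147]
tumb [0.551 0.025 0.09 ]
dish [0.682 0.043 0.02 ]
remote [0.405 0.005 0.018]
div1 a [ 0.585 -0.169  0.055]
div1 b [ 0.426 -0.208  0.055]
rc3 a [ 0.624 -0.305  0.147]
rc3 b [ 0.449 -0.348  0.147]
rc1 b [ 0.43  -0.276  0.147]
rc1 a [ 0.605 -0.228  0.147]
[[0.0, -0.962, -0.275, 0.07], [1.0, 0.0, -0.001, 0.001], [0.001, -0.275, 0.962, -0.141], [0.0, 0.0, 0.0, 1.0]] [1.79998435e+02 1.03210821e-03 2.50838326e+01]
```

```bash
python3 - <<'E'
from h import *
def look(n):
    s=cam("wrist"); cv2.imwrite(f"pics/{n}.png",s["pixels"][:,:,::-1]); 
    np.savez(f"{n}.npz",R=s["R"],t=s["t"],K=s["K"]); return s
p=bot.state()["position"]
bot.move_l([p[0],p[1],.36])
bot.goto([.51,-.207,.36],[180,0,13.8])
s=look("rack1")
for l in ["rack","free_slot","rack_case_a"]:
    print(l,[(np.round(d["at"]).tolist(),round(d["p"],2)) for d in bot.find_in(s,l)])
bot.goto([.555,.304,.34],[180,0,5.4])
s=look("case1")
for l in ["game_case","phone_stand"]:
    print(l,[(np.round(d["at"]).tolist(),round(d["p"],2)) for d in bot.find_in(s,l)])
print(bot.state()["time"],s["vertical_fov"],bot.state()["joints"],bot.state()["position"])
E
```

```text
rack [([335.0, 149.0], 0.57)]
free_slot [([326.0, 148.0], 0.88)]
rack_case_a [([391.0, 155.0], 0.79), ([358.0, 156.0], 0.69)]
game_case [([174.0, 223.0], 0.88), ([316.0, 162.0], 0.71), ([173.0, 24.0], 0.69)]
phone_stand [([327.0, 153.0], 0.84)]
5.7417 59.46536953797845 [ 1.78822940e+01  1.40267489e+01  7.53092808e+01 -8.24102863e-03
  9.06561656e+01  1.02573178e+02] [0.55551532 0.30296869 0.34010193]
```

View pics/rack1.png

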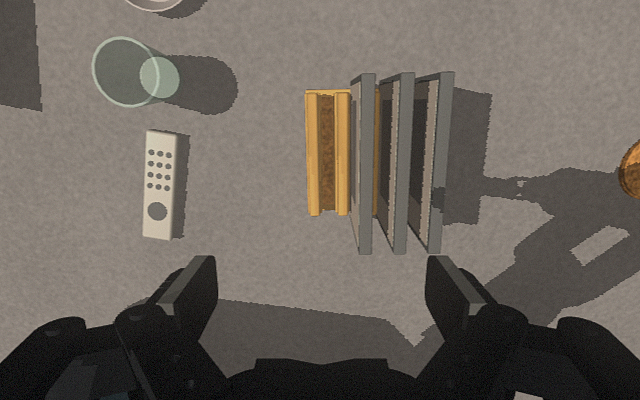

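View pics/case1.png

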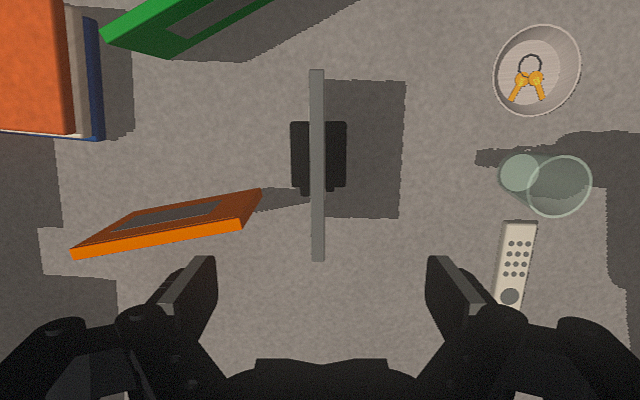

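The rack view shows the empty slot (cork at columns 320–336) between dividers at 305–317 and 338–350. The case view shows the grey case's top face at columns 310–325, rows 69–262, standing in the dark stand (290–346, 121–190). Next I measure the edges.

```bash
python3 - <<'E'
from h import *
def L(n):
    d=dict(np.load(n+".npz")); return d,cv2.imread(f"pics/{n}.png").astype(float)
s,im=L("rack1")
# rows of wood
for r in (110,150,200): print(r,[f"{c}:{int(im[r,c,2])},{int(im[r,c,0])}" for c in range(300,356,1)])
s2,im2=L("case1")
for r in (85,160,245): print(r,[f"{c}:{int(im2[r,c].mean())}" for c in range(303,333)])
a=cv2.resize(im[80:225,295:360].astype(np.uint8),None,fx=4,fy=4,interpolation=2)
b=cv2.resize(im2[60:270,285:350].astype(np.uint8),None,fx=2.76,fy=2.76,interpolation=2)[:580]
cv2.imwrite("pics/crop.png",np.hstack([a,b]))
E
```

```text
110 ['300:143,123', '301:146,126', '302:143,123', '303:138,127', '304:129,109', '305:188,91', '306:194,86', '307:178,79', '308:197,86', '309:205,92', '310:202,86', '311:208,93', '312:203,88', '313:208,89', '314:212,91', '315:208,87', '316:178,77', '317:129,65', '318:116,55', '319:127,61', '320:122,65', '321:112,52', '322:103,50', '323:100,50', '324:105,54', '325:107,53', '326:111,52', '327:106,50', '328:95,47', '329:95,47', '330:95,46', '331:108,49', '332:121,54', '333:112,59', '334:170,79', '335:214,89', '336:189,84', '337:168,78', '338:188,83', '339:197,84', '340:204,85', '341:206,87', '342:207,91', '343:209,89', '344:208,86', '345:209,88', '346:196,84', '347:161,74', '348:124,57', '349:108,56', '350:84,53', '351:94,79', '352:99,82', '353:89,74', '354:88,74', '355:85,70']
150 ['300:146,126', '301:143,124', '302:143,123', '303:142,127', '304:144,129', '305:132,116', '306:180,95', '307:197,85', '308:176,74', '309:196,86', '310:195,82', '311:201,87', '312:199,88', '313:202,83', '314:207,87', '315:202,86', '316:192,82', '317:157,69', '318:119,55', '319:115,51', '320:126,58', '321:127,5
[... 1541 characters left out ...]
3', '328:82', '329:76', '330:81', '331:77', '332:82']
160 ['303:48', '304:44', '305:32', '306:48', '307:35', '308:36', '309:66', '310:98', '311:107', '312:102', '313:98', '314:103', '315:104', '316:101', '317:102', '318:102', '319:103', '320:106', '321:104', '322:106', '323:90', '324:75', '325:49', '326:30', '327:34', '328:34', '329:29', '330:36', '331:35', '332:30']
245 ['303:131', '304:133', '305:135', '306:134', '307:134', '308:130', '309:122', '310:129', '311:111', '312:100', '313:107', '314:107', '315:99', '316:105', '317:105', '318:109', '319:99', '320:105', '321:100', '322:104', '323:94', '324:91', '325:120', '326:124', '327:127', '328:126', '329:129', '330:127', '331:131', '332:127']
```

View pics/crop.png

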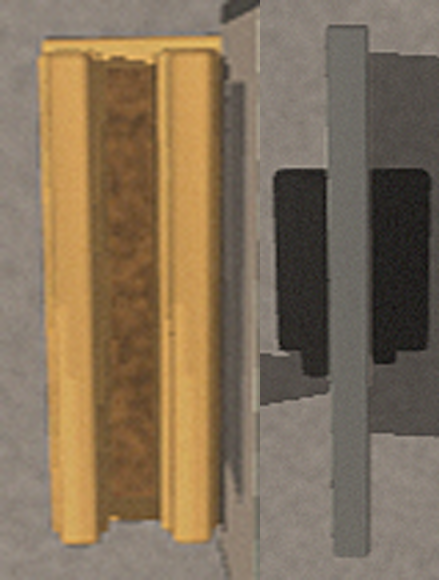

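```bash
python3 - <<'E'
from h import *
L=lambda n:dict(np.load(n+".npz"))
def line(s,P,ends,z):
    q=np.polyfit([p[1] for p in P],[p[0] for p in P],1)
    A,B=[unp(s,(np.polyval(q,r),r),z) for r in ends]
    d=A-B; print(np.round(A,4),np.round(B,4),"mid",np.round((A+B)/2,4),"len",round(np.linalg.norm(d),4),"yaw",round(np.degrees(np.arctan2(d[1],d[0])),2))
s=L("rack1"); line(s,[(326.7,110),(327.2,150),(328.1,200)],(93.3,215),.055)
for r,a,b in((110,316.5,336.8),(200,318.4,337.8)): print("mouth",np.linalg.norm(unp(s,(a,r),.055)-unp(s,(b,r),.055)))
s=L("case1"); line(s,[(315.6,85),(316.3,160),(317.6,245)],(69.2,262),.147)
print("thick",np.linalg.norm(unp(s,(308.5,85),.147)-unp(s,(322.6,85),.147)))
E
```

```text
[ 0.5866 -0.197   0.055 ] [ 0.4356 -0.2372  0.055 ] mid [ 0.5111 -0.2171  0.055 ] len 0.1563 yaw 14.94
mouth 0.02505698729696546
mouth 0.02570704975805069
[0.6512 0.3158 0.147 ] [0.4626 0.2965 0.147 ] mid [0.5569 0.3062 0.147 ] len 0.1896 yaw 5.84
thick 0.012801922643468602
```

```bash
python3 - <<'E'
from h import *
y=5.84
bot.move_l([.5569,.3062,.20],[180,0,y])
bot.move_l([.5569,.3062,.104],velocity=.08,f_stop=8)
bot.close(60); bot.wait(.2)
st=bot.state(); print(st["position"],st["width"],st["finger_force"],st["force"])
bot.move_l([.5569,.3062,.29],velocity=.1)
st=bot.state(); print(st["time"],st["width"],st["finger_force"],st["force"])
bot.move_l([.551,.025,.29],[180,0,10],velocity=.2)
bot.move_l([.5111,-.2171,.29],[180,0,14.7],velocity=.15)
st=bot.state(); print(st["time"],st["width"],st["finger_force"],st["force"],st["position"])
s=cam("wrist"); cv2.imwrite("pics/h1.png",s["pixels"][:,:,::-1]); np.savez("h1.npz",R=s["R"],t=s["t"],K=s["K"])
E
```

```text
[0.55706207 0.30626209 0.10416796] 0.1539803147731949 58.668662309646606 [-0.18069684  1.04445184  0.95552287]
11.0333 0.15708859689146146 58.48012447357178 [ 0.14135927 -0.03269709 -0.04390548]
14.375 0.15497809993609035 58.39230000972748 [-0.58600325  0.83345461 -0.16130914] [ 0.51125911 -0.21643187  0.2900272 ]
```

View pics/h1.png

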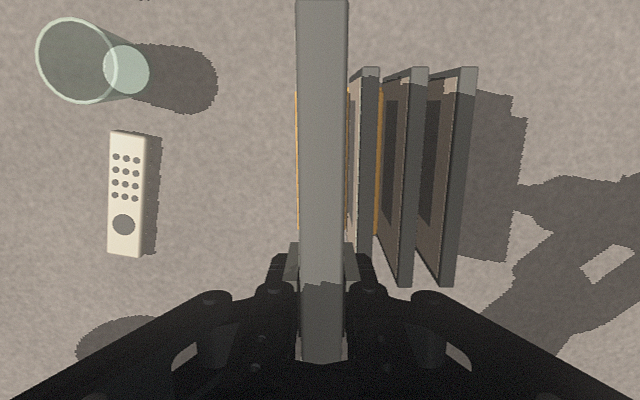

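The case is held (edges at columns 297–348) above the slot, and slivers of the dividers show on both sides at 296 and 349. Before the final descent I check its place by drawing model wireframes over three pictures.

```bash
python3 - <<'E'
from h import *
bot.move_l([.5111,-.2171,.20],[180,0,14.7],velocity=.08)
st=bot.state(); print(st["position"],st["tool_rot"],st["force"])
c=np.array([.5111,-.2171]);y=np.radians(14.7);x=np.array([np.cos(y),np.sin(y)]);n=np.array([-x[1],x[0]])
P=lambda a,b,z:np.r_[c+a*x+b*n,z]
def box(im,s,x0,x1,y0,y1,z,col,sc,o):
    q=proj(s,[P(x0,y0,z),P(x1,y0,z),P(x1,y1,z),P(x0,y1,z)])
    cv2.polylines(im,[np.round(((q+.5-o)*sc-.5)*16).astype(np.int32)],True,col,1,cv2.LINE_AA,4)
out=[]
def draw(s,im,o,w,h,sc):
    r=cv2.resize(im[o[1]:o[1]+h,o[0]:o[0]+w],None,fx=sc,fy=sc,interpolation=2)
    for k in (-1,1):
        box(r,s,-.08,.08,19*k*.001-.007,19*k*.001+.007,.055,(255,255,0),sc,np.array(o))
    box(r,s,-.085,.085,-.143,.029,.012,(0,0,255),sc,np.array(o))
    return r
t0=cam("top"); si=cam("side"); cv2.imwrite("pics/top1.png",t0["pixels"][:,:,::-1]); cv2.imwrite("pics/side1.png",si["pixels"][:,:,::-1])
a=draw(t0,cv2.imread("pics/top0.png"),(410,155),130,115,3)
b=draw(si,cv2.imread("pics/side0.png"),(300,95),100,90,4)
d=si["pixels"][:,:,::-1].copy(); d=draw(si,d,(300,70),100,115,4)
box(d,si,-.095,.095,-.007,.007,.108,(0,255,0),4,np.array((300,70)));box(d,si,-.095,.095,-.007,.007,.243,(0,255,0),4,np.array((300,70)))
w=dict(np.load("rack1.npz"));e=draw(w,cv2.imread("pics/rack1.png"),(290,80),95,140,2)
H=560; cv=np.zeros((H,800,3),np.uint8)
def put(i,X,Y):
    i=i[:H-Y,:800-X]; cv[Y:Y+i.shape[0],X:X+i.shape[1]]=i
put(a[:,:390],0,0);put(d[:460],400,0);put(e[:210],0,350)
cv2.imwrite("pics/chk.png",cv); cv2.imwrite("pics/chkb.png",b)
E
```

```text
[ 0.51150979 -0.21735775  0.20073537] [ 1.79942476e+02 -4.78065972e-02  1.46999175e+01] [-0.18218816 -0.00121828 -0.21652531]
```

View pics/chk.png

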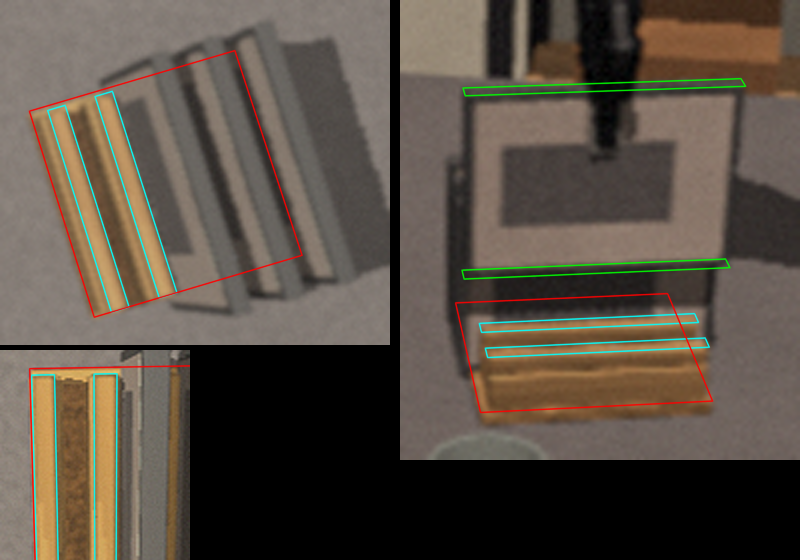

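View pics/chkb.png

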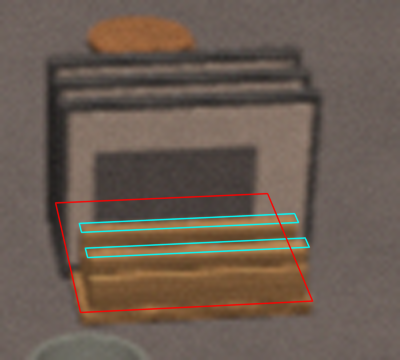

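The top view agrees with the model within about 1 px. The side view shows a small offset, so I compare case and rack numerically in that same picture.

```bash
python3 - <<'E'
from h import *
s=cam("side");im=cv2.imread("pics/side1.png").astype(int);im0=cv2.imread("pics/side0.png").astype(int)
c=np.array([.5111,-.2171]);y=np.radians(14.7);x=np.array([np.cos(y),np.sin(y)]);n=np.array([-x[1],x[0]])
P=lambda a,b,z:np.r_[c+a*x+b*n,z]
for col in (335,365):
    def row(b,z):
        q=proj(s,[P(a,b,z) for a in np.linspace(-.09,.09,60)]); o=np.argsort(q[:,0]); return round(float(np.interp(col,q[o,0],q[o,1])),1)
    print("col",col,"case top far/near",row(-.007,.243),row(.007,.243),"bottom near",row(.007,.108),"| d2 top",row(-.026,.055),row(-.012,.055),"d1 top",row(.012,.055),row(.026,.055),"foot",row(.029,.012),row(.029,0))
    print("case",[f"{r}:{im[r,col].mean():.0f}" for r in list(range(87,100))+list(range(130,145))])
    print("rack0",[f"{r}:{im0[r,col,2]},{im0[r,col,0]}" for r in range(144,180)])
# top camera
t=cam("top");i0=cv2.imread("pics/top0.png").astype(int)
for r in (205,225,240):
    def colm(b,z):
        q=proj(t,[P(a,b,z) for a in np.linspace(-.09,.09,60)]); o=np.argsort(q[:,1]); return round(float(np.interp(r,q[o,1],q[o,0])),1)
    print("top row",r,"d1",colm(.026,.055),colm(.012,.055),"d2",colm(-.012,.055),colm(-.026,.055))
    print([f"{k}:{i0[r,k,2]},{i0[r,k,0]}" for k in range(422,468)])
h=dict(np.load("h1.npz"));ih=cv2.imread("pics/h1.png").astype(int)
for r in (40,150):
    q=proj(h,[P(a,b,.333) for b in (-.007,.007) for a in (-.09,.09)])
    print("h1",r,[round(float(np.interp(r,sorted(q[k:k+2,1]),q[k:k+2][np.argsort(q[k:k+2,1]),0])),1) for k in (0,2)],[f"{k}:{ih[r,k].mean():.0f}" for k in list(range(292,302))+list(range(342,353))])
E
```

```text
col 335 case top far/near 90.8 92.8 bottom near 138.4 | d2 top 149.6 151.9 d1 top 155.9 158.3 foot 171.9 175.4
case ['87:58', '88:70', '89:102', '90:109', '91:84', '92:65', '93:48', '94:64', '95:109', '96:123', '97:118', '98:118', '99:115', '130:119', '131:119', '132:116', '133:120', '134:119', '135:116', '136:98', '137:56', '138:32', '139:30', '140:34', '141:33', '142:28', '143:31', '144:29']
rack0 ['144:68,58', '145:68,57', '146:68,56', '147:71,60', '148:70,61', '149:76,64', '150:112,63', '151:164,75', '152:164,74', '153:127,59', '154:108,48', '155:102,45', '156:109,46', '157:159,72', '158:163,74', '159:135,60', '160:113,48', '161:109,48', '162:130,58', '163:163,73', '164:136,58', '165:120,52', '166:120,51', '167:116,52', '168:107,47', '169:105,48', '170:108,48', '171:123,57', '172:141,64', '173:128,57', '174:114,51', '175:101,61', '176:106,88', '177:112,96', '178:110,93', '179:106,91']
col 365 case top far/near 89.8 91.8 bottom near 137.1 | d2 top 148.3 150.5 d1 top 154.5 156.9 foot 170.4 173.9
case ['87:64', '88:66', '89:65', '90:72', '91:63', '92:51', '93:68', '94:107', '95:120'
[... 2582 characters left out ...]
55', '454:140,74', '455:170,93', '456:172,91', '457:156,83', '458:166,90', '459:187,101', '460:197,106', '461:195,104', '462:189,99', '463:175,92', '464:140,82', '465:110,80', '466:114,94', '467:122,103']
h1 40 [346.1, 291.8] ['292:155', '293:153', '294:173', '295:142', '296:101', '297:118', '298:123', '299:127', '300:131', '301:132', '342:133', '343:120', '344:114', '345:102', '346:87', '347:75', '348:128', '349:159', '350:159', '351:161', '352:157']
h1 150 [344.0, 294.1] ['292:155', '293:153', '294:154', '295:151', '296:181', '297:161', '298:102', '299:120', '300:124', '301:127', '342:112', '343:97', '344:84', '345:84', '346:95', '347:96', '348:76', '349:92', '350:100', '351:96', '352:95']
```

The top view puts the slot about 1.5 mm further toward +y, and the side view and the wrist view's bias agree in direction. I apply +1.7 mm across the slot and descend.

```bash
python3 - <<'E'
from h import *
bot.move_l([.5106,-.2155,.20],[180,0,14.7],velocity=.03)
print(bot.move_l([.5106,-.2155,.162],velocity=.03,f_stop=6)); bot.wait(1)
st=bot.state(); print(st["time"],st["position"],st["tool_rot"],st["width"],st["finger_force"],st["force"])
s=cam("side")["pixels"][:,:,::-1];w=cam("wrist")["pixels"][:,:,::-1]
cv2.imwrite("pics/fin.png",np.hstack([cv2.resize(s[90:190,290:390],None,fx=4,fy=4,interpolation=2),cv2.resize(w[0:300,200:500],(400,400))]))
E
```

```text
False
18.5667 [ 0.51058843 -0.21549551  0.16199067] [-1.79999796e+02  1.38685507e-03  1.47019358e+01] 0.15333830711221877 58.37943434715271 [ 0.62900947 -0.38600214 -1.24860193]
```

View pics/fin.png

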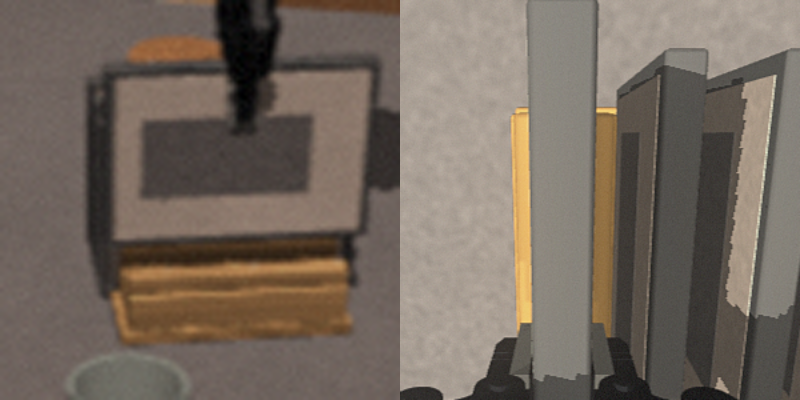

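The final views show the case upright above the empty slot. In the wrist view it spans columns 528–598 over a rack strip at 512–618, so it is centred within about 1–2 mm. It is clear of the neighbouring case, and the force reading is just its weight.

```bash
python3 -c "
from workcell import bot
print(bot.close_job())"
```

```text
the job is handed in; nothing more can be done
None
```

The grey game case is held still and upright over the empty slot, aimed at 15 mm above the divider tops and centred to about 1–2 mm by the last pictures; the job is handed in, but it returned no verdict.

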